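# Click the beaker's stirrer dial to its middle setting

## Robot

A 6-joint arm with a two-finger parallel gripper is mounted at the origin on a cart in front of the work surface, level with it; the furniture and walls round the work are solid. World frame = base frame: x ahead of the robot, y to its left, z up, the work surface at z = 0. Lengths are in m, angles in rad, forces in N, time in s.
With the tool pointing down it reaches from about 0.2 to 0.875 m from the base axis. Payload 3.4 kg.
Tool frame: the origin (TCP) lies at the very end of the fingers, on their centre line; the grasp point (between the pads) lies 19 mm behind it; z points along the fingers, y is the line along which they close (so a half turn about z gives the same grasp; the last joint's range is limited). The gripper opens to 94 mm and grips with 3 to 60 N. Pads are 16 mm wide; open, the fingers measure 119 mm over their backs; the gripper's body (75 mm by 177 mm) begins 78 mm behind the grasp point.
Start: joints at [1.02, 0.276, 1.505, -0, 1.361, -0.121], TCP at [0.24, 0.523, 0.205] pointing down, gripper open.
Joint ranges: [-2.89, 2.89], [-0.75, 2.08], [0.22, 2.7], [-1.18, 4.32], [0.11, 2.71], [-2.7, 2.7]. Speed limits (rad/s): [2.57, 2.57, 3.14, 3.14, 3.14, 3.14].

## Interface

Orientations are given as [roll, pitch, yaw] about the fixed x, y, z axes, in that order (R = Rz(yaw) Ry(pitch) Rx(roll)).
In Python, from rig import state, get_image, get_calibration, close_job gives the robot as it stands.
- The arm moves only by the tool carry_out, never from a script. Its argument "increments" is a list of rows, each a list of 7 numbers: the shift along the tool's x, y, z in mm, then the turn, a rotation vector about the tool's x, y, z in rad, then the closure, from 0 (fully open) to 1 (shut). A call has 1 to 20 rows; each row shifts and turns the commanded pose from where the row before left it, along the tool's axes as they then stand; what a row does not reach is not made up. A row lasts 1/8 s, in which the tool goes at most 62.5 mm and 10.7 degrees, less where a joint would pass 70% of its speed; a pose out of reach is approached as far as the arm can. A call with a gripper value outside its range is refused whole. The fingers move at their own pace and stop on an object; "grip_force" is the grip in N (left out, the last holds). Time passes only in rows, so rows that do not move let the fingers close. It gives the time, the measured TCP pose, the force, the opening and the grip force at its end, in the units of the state.
- state(): the state, without advancing time (a new reading comes with each control period).
- get_image(name): name is "side" or "top"; returns the picture (400x640x3 uint8, blue, green, red); there is no depth.
- get_calibration(name): a dict with "intrinsics" (3x3 intrinsics, pixels), "view" (4x4, takes a point from world to camera coordinates). Camera axes: x right, y down, z forward; pixel columns grow to the right and rows downward; lengths in m; the calibration is good to about 2 mm. A picture is of the moment at which its call begins. get_calibration takes no time and is no camera call.
- close_job(): hands the job in; it is judged then, once.
The state is a dict: "time_s": time; "joints": joint angles; "joint_velocities": joint speeds; "joint_torque": joint torques, N m; "position": TCP position; "tcp_rot": TCP orientation; "wrist_force": force on the tool from outside, world axes, zero at the start; "moment": the same for the moment, N m; "width": finger opening in m; "gripper_force": force on a finger pad.
Only numpy, scipy, OpenCV 4.12 (cv2) and the standard library are available. Lean on these libraries where they do the work, as an engineer would, in place of code of your own. Each camera call takes 0.05 s, during which the arm holds its last target. There are 200 camera calls.

## Task

One of the two magnetic stirrers carries the beaker: push the rim of that stirrer's knurled dial round with the fingertips from outside, by friction, until it clicks in with its pointer at the middle (long) mark, without running on to the third mark. Do not take the dial between the fingers, and leave the other stirrer's dial, the beaker, the bottle and everything else on the desk where they are. Finish clear of everything.

Things in the scene. Friction and masses are not known exactly. Their poses are not given: they have to be found in the camera images.
- beaker: Glass beaker, 66 mm across, 83 mm high, loose, standing on the plate of the stirrer whose dial is to be turned. Origin: centre of its underside.
- bottle: Clear glass bottle, 67 mm across, 152 mm high, loose, standing on the other stirrer's plate. Origin: centre of its underside.
- microscope_mid (a point): Point on the desk under the middle of the fixed microscope that stands between the stirrers: it reaches 140 mm towards and away from the robot, 140 mm to the right and 110 mm to the left of this point, and 370 mm up. Go over or round it.
- stirrer_a: Magnetic stirrer, fixed: white case 210 (its x) x 120 x 42 mm high. Origin: centre of its underside. Its x points from dial to plate, away from the robot within 0.25 rad; z up. Stirrers a and b look alike; one stands left, one right of the microscope, either way round. Three marks lie on the case on the plate side of the dial; the near side of its rim is free.
- dial_a (a joint): Dial of stirrer_a, rad, growing clockwise seen from above. It starts within 0.1 of 0, its pointer at the left short mark; the middle (long) mark is at +0.70, the third at +1.40. Detents at these marks, humps midway between: past one, it clicks by itself into the next detent. A hump takes about 3 N along the rim; a fingertip pressed on the rim with 8 to 15 N turns it by friction without slipping.
- dial_a_axis (a point): Centre of the top face of stirrer_a's dial, 69 mm above the desk, axes as stirrer_a. The dial: black, knurled, upright axis, radius 26 mm, underside 44 mm above the desk, over a flat grey collar (radius 33 mm, top at 44 mm); a light pointer line on top points to +x at the middle mark.
- plate_a (a point): Centre of the top of stirrer_a's plate, a metal disc 104 mm across, 50 mm above the desk, 110 mm beyond the dial's axis; axes as stirrer_a.
- stirrer_b: Magnetic stirrer, fixed: white case 210 (its x) x 120 x 42 mm high. Origin: centre of its underside. Its x points from dial to plate, away from the robot within 0.25 rad; z up. Stirrers a and b look alike; one stands left, one right of the microscope, either way round. Three marks lie on the case on the plate side of the dial; the near side of its rim is free.
- dial_b (a joint): Dial of stirrer_b, rad, growing clockwise seen from above. It starts within 0.1 of 0, its pointer at the right short mark; the middle (long) mark is at -0.70, the third at -1.40. Detents at these marks, humps midway between: past one, it clicks by itself into the next detent. A hump takes about 3 N along the rim; a fingertip pressed on the rim with 8 to 15 N turns it by friction without slipping.
- dial_b_axis (a point): Centre of the top face of stirrer_b's dial, 69 mm above the desk, axes as stirrer_b. The dial: black, knurled, upright axis, radius 26 mm, underside 44 mm above the desk, over a flat grey collar (radius 33 mm, top at 44 mm); a light pointer line on top points to +x at the middle mark.
- plate_b (a point): Centre of the top of stirrer_b's plate, a metal disc 104 mm across, 50 mm above the desk, 110 mm beyond the dial's axis; axes as stirrer_b.
- tally_counter: Bystander: hand tally counter, 72 x 50 x 22 mm. Loose; origin at the centre of its underside.
- oil_bottle: Bystander: small brown bottle with black cap, 26 mm across, 68 mm high. Loose; origin at the centre of its underside.
- forceps: Bystander: metal forceps lying flat, 125 mm long. Loose; origin at the centre of its underside.
- jar_cream: Bystander: small white jar with cream lid, 30 mm across, 36 mm high. Loose; origin at the centre of its underside.
- jar_blue: Bystander: small white jar with blue lid, 28 mm across, 42 mm high. Loose; origin at the centre of its underside.
- vial_amber: Bystander: brown bottle, 44 mm across, 122 mm high. Loose; origin at the centre of its underside.

How it is judged:
By the outcome, as a careful person would: the job done as asked, in the order asked, and still so for the second after the job is handed in, with the robot touching nothing.
It also fails if it takes over 61 s, if anything falls off the work surface, if the arm or the gripper's body presses on something with over 40 N, if the wrist force passes 120 N, or if a joint passes its speed limit or range.

## Working session

There is one attempt and no reset: what is moved stays moved. The work goes in short steps, Python scripts to look and compute and a tool call to move; the robot and the scene stay as the last step left them, time stands still between calls to the robot, and variables do not carry over. Pictures are saved under pics/ and viewed, at most 10 in all, crops included, and the job is handed in when it is done.

Besides the shell and the picture viewer there is one more tool, called after "Emit:" as name([rows], argument=value, ...), one row to a line, values as JSON. carry_out: Moves the arm, as the interface text tells. Its arguments: {"type":"object","properties":{"increments":{"type":"array"},"grip_force":{"type":"number"}},"required":["increments"]}

```bash
mkdir -p pics; python3 - <<'E'
from rig import *
import cv2
for n in("top","side"):
    cv2.imwrite(f"pics/{n}0.png",get_image(n)); c=get_calibration(n); print(n,c)
s=state();print(s)
E
```

```text
top {'intrinsics': array([[366.27661888,   0.        , 319.32260798],
       [  0.        , 366.27661888, 203.307912  ],
       [  0.        ,   0.        ,   1.        ]]), 'view': array([[ 0.01090347, -0.99960317, -0.02597346,  0.01811466],
       [-0.99518627, -0.00831804, -0.09764786,  0.47791526],
       [ 0.09739307,  0.02691313, -0.99488204,  1.15601561],
       [ 0.        ,  0.        ,  0.        ,  1.        ]])}
side {'intrinsics': array([[374.94903989,   0.        , 319.15453452],
       [  0.        , 374.94903989, 200.09676596],
       [  0.        ,   0.        ,   1.        ]]), 'view': array([[-0.55262433,  0.83340188, -0.00690272,  0.23354867],
       [ 0.58116062,  0.37940158, -0.71993526, -0.2363523 ],
       [-0.5973765 , -0.40186533, -0.6940069 ,  1.41944123],
       [ 0.        ,  0.        ,  0.        ,  1.        ]])}
{'time_s': 0.1, 'joints': array([ 1.01998622e+00,  2.76516225e-01,  1.50595757e+00, -1.70371672e-05,
        1.36075318e+00, -1.20996689e-01]), 'joint_velocities': array([-0.00087741, -0.00173993, -0.00241391, -0.00068458,  0.00078162,
       -0.00104246]), 'joint_torque': array([ 1.23791651e-03, -4.05453086e+01, -2.37778938e+01,  7.06121139e-02,
        2.98876909e-02, -5.64433287e-05]), 'position': array([0.23934409, 0.52225915, 0.20471964]), 'tcp_rot': array([-3.13996827e+00, -1.80729758e-04,  2.71178266e+00]), 'wrist_force': array([ 0.34746958, -0.46220103,  0.53410629]), 'moment': array([ 0.01428508, -0.03694668, -0.00558182]), 'gripper_force': 0.0, 'width': 0.09377417135131115}
```

View pics/top0.png

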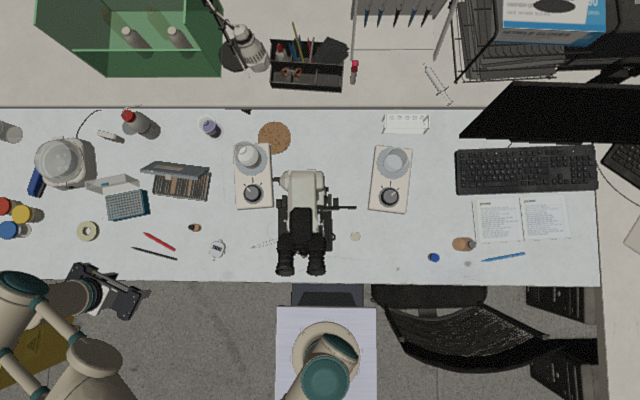

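View pics/side0.png

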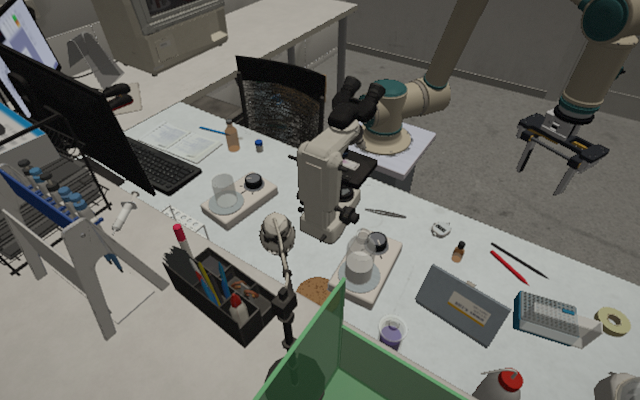

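```bash
python3 - <<'E'
import cv2,numpy as np
t=cv2.imread("pics/top0.png");s=cv2.imread("pics/side0.png")
f=lambda im,x,y,w,h,k:cv2.resize(im[y:y+h,x:x+w],None,fx=k,fy=k,interpolation=cv2.INTER_CUBIC)
a=np.hstack([f(t,225,135,60,80,5),f(t,362,135,60,80,5)])   # 600x400
cv2.imwrite("pics/ct.png",a)
b=np.hstack([f(s,190,150,100,85,4),f(s,325,210,100,85,4)])
cv2.imwrite("pics/cs.png",b)
E
```

```text
(no output)
```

View pics/ct.png

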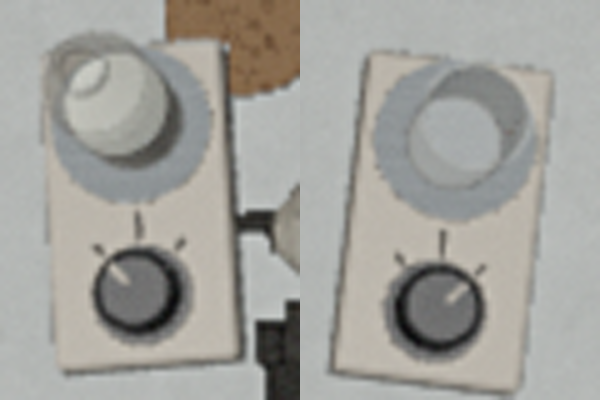

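View pics/cs.png

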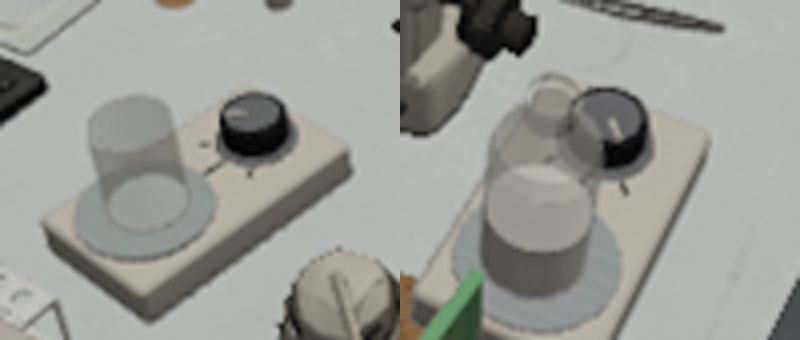

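Right-hand stirrer (dial near px 389,196; beaker short glass on its plate) carries the beaker. Its pointer is at the right mark, so it is stirrer_b and must turn counter-clockwise. The left one carries the bottle.

```bash
cat > h.py <<'E'
import numpy as np,cv2
from rig import *
def ray(n,u,v,z):
    c=get_calibration(n);R=c['view'][:3,:3];t=c['view'][:3,3]
    o=-R.T@t;d=R.T@np.linalg.inv(c['intrinsics'])@[u,v,1.];return o+d*(z-o[2])/d[2]
def proj(n,p):
    c=get_calibration(n);q=c['intrinsics']@(c['view']@[*p,1])[:3];return q[:2]/q[2]
E
python3 - <<'E'
from h import *
t=cv2.imread("pics/top0.png")
# dial incl. black rim: dark blob near 389,196
g=t.max(2)
def blob(m,x,y):
    n,l,s,c=cv2.connectedComponentsWithStats(m.astype(np.uint8));k=l[y,x];print(s[k],c[k]);return (l==k).astype(np.uint8)
win=np.zeros(g.shape,bool);win[180:212,375:405]=1
m=blob((g<135)&win,389,198)
print([int(v) for v in g[198,372:408]]);print([int(v) for v in g[180:214,389]])
# case: warm light
b,gg,r=[t[...,i].astype(int) for i in range(3)]
w2=np.zeros(g.shape,bool);w2[138:220,362:420]=1
mc=((r-b)>12)&w2&(r>120)
mc=cv2.morphologyEx(mc.astype(np.uint8),cv2.MORPH_OPEN,np.ones((2,2)))
cc=max(cv2.findContours(mc,0,1)[0],key=cv2.contourArea)
rc=cv2.minAreaRect(cc);print(rc)
P=[ray("top",*p,.042)[:2] for p in cv2.boxPoints(rc)];print(np.round(P,3))
for n,u,v,z in[("top",389.4,196,.069),("side",253.5,177.5,.069),("top",355,207,.1),("top",356,207,.2),("top",305,275,.3),("top",463,243,.1),("top",277,195,.05)]:print(n,u,v,z,np.round(ray(n,u,v,z),4))
E
```

```text
[379 186  20  21 312] [388.40384615 196.75      ]
[189, 189, 188, 190, 189, 190, 171, 114, 105, 42, 21, 62, 111, 116, 113, 115, 111, 110, 111, 109, 111, 112, 113, 113, 99, 52, 88, 158, 192, 187, 186, 186, 186, 187, 179, 161]
[187, 175, 177, 178, 175, 180, 177, 132, 64, 70, 114, 113, 110, 112, 111, 108, 110, 113, 110, 112, 114, 115, 109, 55, 27, 70, 119, 155, 192, 189, 178, 150, 132, 186]
((391.1313781738281, 180.1331024169922), (37.09709548950195, 64.14584350585938), 6.709836483001709)
[[ 0.457 -0.135]
 [ 0.662 -0.159]
 [ 0.648 -0.276]
 [ 0.444 -0.25 ]]
top 389.4 196 0.069 [ 0.4978 -0.1946  0.069 ]
side 253.5 177.5 0.069 [ 0.4978 -0.1914  0.069 ]
top 355 207 0.1 [ 0.46   -0.0866  0.1   ]
top 356 207 0.2 [ 0.4512 -0.0822  0.2   ]
top 305 275 0.3 [0.2762 0.048  0.3   ]
top 463 243 0.1 [ 0.3562 -0.4045  0.1   ]
top 277 195 0.05 [0.5004 0.1563 0.05  ]
```

Emit:
carry_out([
  [0, 0, -20, 0, 0, 0.16, 1],
  [0, 0, -20, 0, 0, 0.16, 1],
  [0, 0, -20, 0, 0, 0.16, 1],
  [0, 0, -20, 0, 0, 0.16, 1],
  [0, 0, -20, 0, 0, 0.16, 1],
  [0, 0, -20, 0, 0, 0.16, 1],
  [0, 0, -20, 0, 0, 0.16, 1],
  [0, 0, -20, 0, 0, 0.16, 1],
  [0, 0, -20, 0, 0, 0.16, 1],
  [0, 0, -20, 0, 0, 0.16, 1],
  [0, 0, -20, 0, 0, 0.16, 1],
  [0, 0, -10, 0, 0, 0.165, 1],
  [0, 0, 0, 0, 0, 0, 1],
  [0, 0, 0, 0, 0, 0, 1],
], grip_force=20)

```text
time_s: 1.85
position: [0.2395, 0.5226, 0.4346]
tcp_rot: [3.141, 0.001, 0.789]
wrist_force: [-0.1, -0.1, -0.1]
width: 0.0007
gripper_force: 0.0
```

Emit:
carry_out([
  [-23.4, 42.4, 0, 0, 0, 0, 1],
  [-23.4, 42.4, 0, 0, 0, 0, 1],
  [-23.4, 42.4, 0, 0, 0, 0, 1],
  [-23.4, 42.4, 0, 0, 0, 0, 1],
  [-23.4, 42.4, 0, 0, 0, 0, 1],
  [-23.4, 42.4, 0, 0, 0, 0, 1],
  [-23.4, 42.4, 0, 0, 0, 0, 1],
  [-23.4, 42.4, 0, 0, 0, 0, 1],
  [-23.4, 42.4, 0, 0, 0, 0, 1],
  [-23.4, 42.4, 0, 0, 0, 0, 1],
  [-23.4, 42.4, 0, 0, 0, 0, 1],
  [-23.4, 42.4, 0, 0, 0, 0, 1],
  [-23.4, 42.4, 0, 0, 0, 0, 1],
  [-23.4, 42.4, 0, 0, 0, 0, 1],
  [-23.4, 42.4, 0, 0, 0, 0, 1],
  [-23.4, 42.4, 0, 0, 0, 0, 1],
  [0, 0, 0, 0, 0, 0, 1],
  [0, 0, 0, 0, 0, 0, 1],
])

```text
time_s: 4.1
position: [0.4552, -0.2209, 0.4348]
tcp_rot: [-3.139, -0.0, 0.787]
wrist_force: [-0.6, -0.7, -0.0]
width: 0.0002
gripper_force: 0.0
```

Emit:
carry_out([
  [0, 0, 40, 0, 0, 0, 1],
  [0, 0, 40, 0, 0, 0, 1],
  [0, 0, 40, 0, 0, 0, 1],
  [0, 0, 40, 0, 0, 0, 1],
  [0, 0, 40, 0, 0, 0, 1],
  [0, 0, 40, 0, 0, 0, 1],
  [0, 0, 40, 0, 0, 0, 1],
  [0, 0, 40, 0, 0, 0, 1],
  [0, 0, 30, 0, 0, 0, 1],
  [0, 0, 20, 0, 0, 0, 1],
  [0, 0, 11, 0, 0, 0, 1],
  [0, 0, 0, 0, 0, 0, 1],
  [0, 0, 0, 0, 0, 0, 1],
])

```text
time_s: 5.72
position: [0.4563, -0.2215, 0.0555]
tcp_rot: [3.14, -0.001, 0.787]
wrist_force: [-0.4, -0.3, -0.3]
width: 0.0003
gripper_force: 0.0
```

```bash
python3 - <<'E'
from h import *
f=lambda im,x,y,w,h,k:cv2.resize(im[y:y+h,x:x+w],None,fx=k,fy=k,interpolation=cv2.INTER_CUBIC)
t=get_image("top");s=get_image("side")
cv2.imwrite("pics/c1.png",np.hstack([f(t,345,150,100,100,4),f(s,200,100,100,100,4)]))
E
```

```text
(no output)
```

View pics/c1.png

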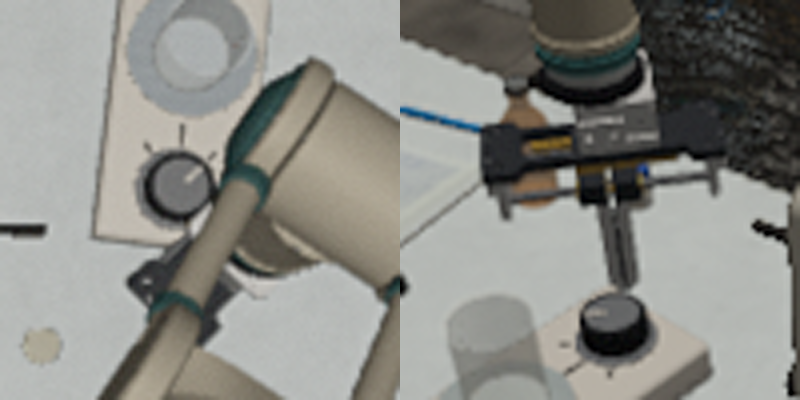

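The top view shows the dial still visible (~px 390,196, pointer at the right mark). The side view shows the closed fingertips just behind the dial.

Emit:
carry_out([
  [3, 0, 2, 0, 0, 0, 1],
  [3, 0, 1.5, 0, 0, 0, 1],
  [2, 0, 0, 0, 0, 0, 1],
  [1, 0, 0, 0, 0, 0, 1],
  [1, 0, 0, 0, 0, 0, 1],
  [0, 0, 0, 0, 0, 0, 1],
  [0, 0, 0, 0, 0, 0, 1],
])

```text
time_s: 6.7
position: [0.4627, -0.2143, 0.051]
tcp_rot: [3.142, -0.0, 0.787]
wrist_force: [-0.6, 0.7, 0.1]
width: 0.0007
gripper_force: 0.0
```

Emit:
carry_out([
  [1, 0, 0, 0, 0, 0, 1],
  [1, 0, 0, 0, 0, 0, 1],
  [1, 0, 0, 0, 0, 0, 1],
  [0, 0, 0, 0, 0, 0, 1],
  [0, 0, 0, 0, 0, 0, 1],
])

```text
time_s: 7.32
position: [0.4648, -0.2122, 0.0509]
tcp_rot: [-3.142, -0.0, 0.787]
wrist_force: [-0.5, 1.2, 0.3]
width: 0.0003
gripper_force: 0.0
```

Emit:
carry_out([
  [1, 0, 0, 0, 0, 0, 1],
  [0, 0, 0, 0, 0, 0, 1],
])

```text
time_s: 7.58
position: [0.4655, -0.2115, 0.0509]
tcp_rot: [3.142, -0.0, 0.787]
wrist_force: [0.2, 0.3, 0.5]
width: 0.0005
gripper_force: 0.0
```

Emit:
carry_out([
  [1, 0, 0, 0, 0, 0, 1],
  [0, 0, 0, 0, 0, 0, 1],
])

```text
time_s: 7.82
position: [0.4661, -0.2109, 0.0509]
tcp_rot: [-3.142, 0.0, 0.787]
wrist_force: [-0.5, -1.8, -0.2]
width: 0.0003
gripper_force: 0.5
```

Emit:
carry_out([
  [1, 0, 0, 0, 0, 0, 1],
  [0, 0, 0, 0, 0, 0, 1],
])

```text
time_s: 8.07
position: [0.4662, -0.2107, 0.051]
tcp_rot: [-3.141, 0.002, 0.787]
wrist_force: [-3.7, -3.6, 1.1]
width: 0.0004
gripper_force: 2.6
```

Emit:
carry_out([
  [1, 0, 0, 0, 0, 0, 1],
  [0, 0, 0, 0, 0, 0, 1],
])

```text
time_s: 8.32
position: [0.4661, -0.2105, 0.051]
tcp_rot: [-3.141, 0.003, 0.788]
wrist_force: [-5.6, -5.8, 2.8]
width: 0.0006
gripper_force: 3.9
```

Emit:
carry_out([
  [1, 0, 0, 0, 0, 0, 1],
  [0, 0, 0, 0, 0, 0, 1],
  [0, 1, 0, 0, 0, 0, 1],
  [0, 1, 0, 0, 0, 0, 1],
  [0, 1, 0, 0, 0, 0, 1],
  [0, 1, 0, 0, 0, 0, 1],
  [0, 1, 0, 0, 0, 0, 1],
  [0, 1, 0, 0, 0, 0, 1],
  [0, 0, 0, 0, 0, 0, 1],
])

```text
time_s: 9.45
position: [0.4694, -0.2139, 0.051]
tcp_rot: [-3.138, 0.005, 0.789]
wrist_force: [-8.6, -6.3, 3.9]
width: 0.0005
gripper_force: 5.2
```

```bash
cat >> h.py <<'E'
def pointer(show=False):
    t=get_image("top");g=t.max(2).astype(float)
    c=proj("top",[.498,-.194,.069]);v,u=np.mgrid[:400,:640]
    # dial top: light pixels within 7 px of the centre, weight by brightness over grey
    r=np.hypot(u-c[0],v-c[1]);w=np.where(r<6.5,np.clip(g-122,0,None),0)
    p=[ray("top",(w*u).sum()/w.sum(),(w*v).sum()/w.sum(),.069)]
    d=p[0][:2]-[.498,-.194];a=np.arctan2(d[1],d[0])
    if show: cv2.imwrite(show,cv2.resize(t[150:250,345:445],None,fx=5,fy=5,interpolation=cv2.INTER_CUBIC))
    return c,int((w>0).sum()),a+.117   # CCW+, relative to stirrer x
E
python3 - <<'E'
from h import *
print(pointer("pics/p1.png"))
E
```

```text
(array([389.19119062, 195.91807047]), 27, np.float64(-1.3725682143579925))
```

View pics/p1.png

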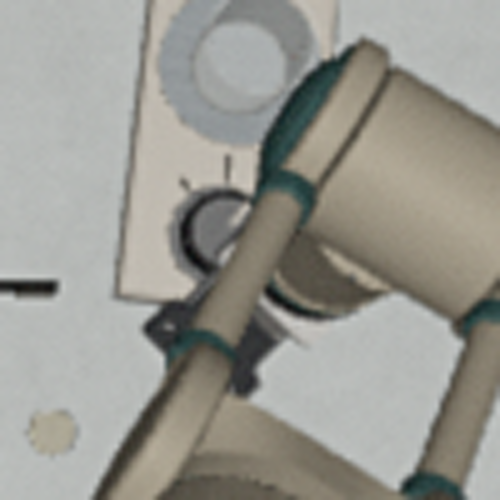

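The top view shows the arm partly hiding the dial, with the pointer near crop (240,208). I'll use the side view for the pointer from here.

Emit:
carry_out([
  [0, 1, 0, 0, 0, 0, 1],
  [0, 1, 0, 0, 0, 0, 1],
  [0, 1, 0, 0, 0, 0, 1],
  [0, 1, 0, 0, 0, 0, 1],
  [0, 1, 0, 0, 0, 0, 1],
  [0, 0, 0, 0, 0, 0, 1],
  [0, 0, 0, 0, 0, 0, 1],
])

```text
time_s: 10.38
position: [0.4748, -0.2192, 0.0511]
tcp_rot: [3.14, 0.005, 0.789]
wrist_force: [-6.0, -8.8, 0.6]
width: 0.0002
gripper_force: 5.2
```

```bash
cat >> h.py <<'E'
def side(name):
    t=get_image("side");cv2.imwrite(name,cv2.resize(t[155:205,215:285],None,fx=8,fy=8,interpolation=cv2.INTER_CUBIC))
    g=t.max(2).astype(float);c=proj("side",[.498,-.1935,.069]);v,u=np.mgrid[:400,:640]
    w=np.zeros_like(g)
    for i in range(int(c[1])-10,int(c[1])+10):
        for j in range(int(c[0])-14,int(c[0])+14):
            q=ray("side",j,i,.069)
            if np.hypot(q[0]-.498,q[1]+.1935)<.019: w[i,j]=g[i,j]
    th=np.median(w[w>0])+20;w=np.clip(w-th,0,None);p=ray("side",(w*u).sum()/w.sum(),(w*v).sum()/w.sum(),.069)
    return c,int((w>0).sum()),np.round(p,4),np.arctan2(p[1]+.1935,p[0]-.498)+.117
E
python3 - <<'E'
from h import *
print(side("pics/s1.png"))
import rig
t=cv2.imread("pics/side0.png");rig_get=get_image
import h; h.get_image=lambda n:t
print(h.side("pics/s0.png"))
E
```

```text
(array([252.94309043, 177.30206022]), 10, array([ 0.5112, -0.1984,  0.069 ]), np.float64(-0.23858806774737618))
(array([252.94309043, 177.30206022]), 7, array([ 0.5074, -0.2041,  0.069 ]), np.float64(-0.7257027089337619))
```

View pics/s1.png

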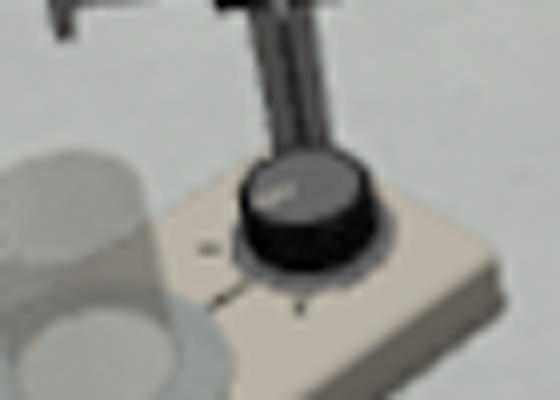

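The side view shows the pointer, near crop (270,192), turned about 0.49 rad. It's past the hump and the tangential force now helps. I'll go a little further, then back off radially.

Emit:
carry_out([
  [0, 1, 0, 0, 0, 0, 1],
  [0, 1, 0, 0, 0, 0, 1],
  [0, 1, 0, 0, 0, 0, 1],
  [0, 1, 0, 0, 0, 0, 1],
  [0, 0, 0, 0, 0, 0, 1],
  [-2, 0, 0, 0, 0, 0, 1],
  [-2, 0, 0, 0, 0, 0, 1],
  [-4, 0, 0, 0, 0, 0, 1],
  [-8, 0, 0, 0, 0, 0, 1],
  [-10, 0, 0, 0, 0, 0, 1],
  [0, 0, 0, 0, 0, 0, 1],
  [0, 0, 0, 0, 0, 0, 1],
])

```text
time_s: 11.92
position: [0.4606, -0.2378, 0.051]
tcp_rot: [3.142, -0.0, 0.786]
wrist_force: [-0.1, -0.2, 0.1]
width: 0.0006
gripper_force: 0.0
```

```bash
python3 - <<'E'
from h import *
print(side("pics/s2.png"))
E
```

```text
(array([252.94309043, 177.30206022]), 8, array([ 0.5103, -0.1961,  0.069 ]), np.float64(-0.08741009897718051))
```

View pics/s2.png

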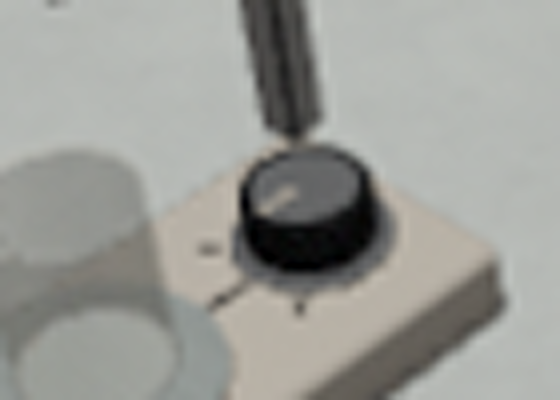

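The pointer, near crop (278,200), now lines up with the long mark at (232,295). I'll lift clear and check from above.

Emit:
carry_out([
  [0, 0, -20, 0, 0, 0, 1],
  [0, 0, -40, 0, 0, 0, 1],
  [0, 0, -40, 0, 0, 0, 1],
  [0, 0, -40, 0, 0, 0, 1],
  [0, 0, -40, 0, 0, 0, 1],
  [0, 0, -40, 0, 0, 0, 1],
  [-20, 20, -30, 0, 0, 0, 1],
  [-20, 20, 0, 0, 0, 0, 1],
  [-20, 20, 0, 0, 0, 0, 1],
  [-20, 20, 0, 0, 0, 0, 1],
  [-20, 20, 0, 0, 0, 0, 1],
  [0, 0, 0, 0, 0, 0, 1],
  [0, 0, 0, 0, 0, 0, 1],
])

```text
time_s: 13.6
position: [0.4607, -0.3785, 0.3006]
tcp_rot: [-3.14, -0.001, 0.787]
wrist_force: [1.2, 0.4, -0.7]
width: 0.0007
gripper_force: 0.0
```

```bash
python3 - <<'E'
from h import *
print(side("pics/s3.png"))
t=get_image("top");o=cv2.imread("pics/top0.png")
f=lambda im:cv2.resize(im[140:220,360:440],None,fx=5,fy=5,interpolation=cv2.INTER_CUBIC)
cv2.imwrite("pics/t3.png",np.hstack([f(o),f(t)]))
E
```

```text
(array([252.94309043, 177.30206022]), 7, array([ 0.5102, -0.1961,  0.069 ]), np.float64(-0.0930081477363751))
```

View pics/t3.png

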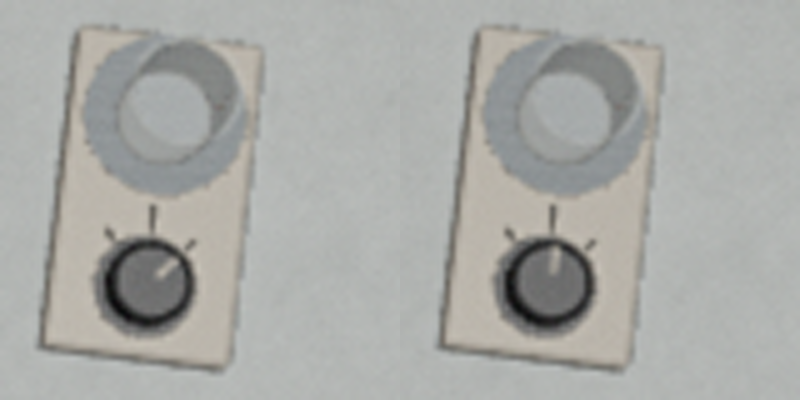

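Before and after side by side: the pointer, now at crop (555,258), points at the long mark at (552,215). The beaker hasn't moved and the arm is clear.

```bash
python3 -c "
from rig import *
print(close_job())"
```

```text
the job is handed in; nothing more can be done
None
```

The beaker's stirrer (the right-hand one, stirrer_b) has its dial clicked in at the middle mark, turned by friction with closed fingertips; the beaker did not move, nothing else was touched as far as the force readings show, the arm finished clear, and the job is handed in at about 14 s.

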